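# Draw a coated glass plate out of its loading block and lay it on the drying stand

## Robot

A 7-joint arm with a two-finger parallel gripper is mounted at the origin on the work surface; the furniture and walls round the work are solid. World frame = base frame: x ahead of the robot, y to its left, z up, the work surface at z = 0. Lengths are in mm, angles in rad, forces in N, time in s.
With the tool pointing down it reaches from about 350 to 900 mm from the base axis. Payload 7.2 kg.
Tool frame: the origin (TCP) lies midway between the tips of the shut fingers; the grasp point (between the pads) lies 19 mm behind it; z points along the fingers, y is the line along which they close (so a half turn about z gives the same grasp; the last joint's range is limited). The gripper opens to 88 mm and grips with 3 to 60 N. Pads are 20 mm wide; open, the fingers measure 115 mm over their backs; the gripper's body (75 mm by 178 mm) begins 61 mm behind the grasp point.
Start: joints at [-1.41, 0.411, -0.013, 1.596, 0.006, 1.134, -0.082], TCP at [141.765, 608.713, 222.653] pointing down, gripper open.
Joint ranges: [-2.95, 2.95], [-0.29, 1.99], [-1.47, 1.44], [0.14, 2.54], [-1.03, 4.17], [0.13, 1.85], [-2.86, 2.86]. Speed limits (rad/s): [2.39, 2.39, 3.01, 3.01, 3.14, 3.14, 3.14].

## Interface

Orientations are given as [roll, pitch, yaw] about the fixed x, y, z axes, in that order (R = Rz(yaw) Ry(pitch) Rx(roll)).
In Python, from rig import r, cams, spotter gives the robot as it stands.
- The arm moves only by the tool apply_moves, never from a script. Its argument "motion" is a list that holds one entry, the list of rows, each a list of 6 numbers: the shift along the tool's x, y, z each as a share of 0.05 m, from -1 to 1, then the turn, a rotation vector about the tool's x, y, z each as a share of 0.15 rad, from -1 to 1. A call has 1 to 10 rows; each row shifts and turns the commanded pose from where the row before left it, along the tool's axes as they then stand; what a row does not reach is not made up. A row lasts 1/8 s, in which the tool goes at most 62.5 mm and 10.7 degrees, less where a joint would pass 70% of its speed; a pose out of reach is approached as far as the arm can. A call with a number of a shift or a turn outside -1 to 1 is refused whole. A call with a gripper value outside its range is refused whole. "grip" is the opening in per cent of the stroke, from 0 (shut) to 100 (fully open), set as the call begins (left out, the last holds). The fingers move at their own pace and stop on an object; "force" is the grip in N (left out, the last holds). Time passes only in rows, so rows that do not move let the fingers close. It gives the time, the measured TCP pose, the force, the opening and the grip force at its end, in the units of the state.
- r.get_state(): the state, without advancing time (a new reading comes with each control period).
- cams.grab_frame(name): name is "side" or "top" or "wrist"; returns a dict with "img" (480x640x3 uint8, red, green, blue), "range_z" (480x640 float32, mm along the optical axis (not along the pixel's ray), 0 where there is no reading), "intrinsics" (3x3 intrinsics, pixels), "view" (4x4, takes a point from world to camera coordinates). Camera axes: x right, y down, z forward; pixel columns grow to the right and rows downward; lengths in mm; the calibration is good to about 2 mm. A picture is of the moment at which its call begins.
- r.finish_job(): hands the job in; it is judged then, once.
Trained networks look in a picture, given as the dict that the camera call returned (one of the last four; its "shot" number tells which), for a name from the list of things; names that differ only in an ending like _2 or _b are one class to them, and where a whole thing is asked for, a point or a joint stands for the part that bears it (a point fixed in the world has none). Each returns a list of dicts, best first, with "score" (0 to 1); they miss things now and then, are a little off and sometimes report something else, mostly with a low value. They report only what shows in the picture. A call takes as long as a camera call. They do not tell look-alikes from the thing itself.
- spotter.trace(label, picture): "mask" (480x640 bool, what is visible of it) and "uv" ([column, row] in pixels, amid what is visible of it).
The state is a dict: "time": time; "q": joint angles; "joint_velocities": joint speeds; "joint_efforts": joint torques, N m; "ee_pos": TCP position; "tcp_rot": TCP orientation; "force": force on the tool from outside, world axes, zero at the start; "wrist_torque": the same for the moment, N m; "opening": finger opening in mm; "finger_force": force on a finger pad.
Only numpy, scipy, OpenCV 4.12 (cv2) and the standard library are available. Lean on these libraries where they do the work, as an engineer would, in place of code of your own. Each camera call takes 0.05 s, during which the arm holds its last target. There are 200 camera calls.

## Task

The white-coated glass plate lies sunk between the fences of the blue loading block, where it cannot be gripped. Press lightly on top of it and draw it out through the open front until about 4 cm of it hangs over the edge, then take it by that end, lift it off and set it down gently, coated side up, centred and squarely lengthwise on the narrow drying stand, and let go. Do not press hard on the glass, do not let it fall on the worktop, and leave the other things where they are.

Things in the scene. Friction and masses are not known exactly. Their poses are not given: they have to be found in the camera images.
- plate_center (a point): centre (half-way up) of the loose glass plate, white coating on top: 130 mm long (x), 60 mm wide (y), 5 mm thick (z, up), about 0.1 kg. At the start it lies flat on the block's bed, its x along the block's x, its rear (+x) end 0 to 4 mm from the rear fence, with 2 mm of play in all between the side fences. With over 65 mm hanging out it would tip off
- block_lip (a point): middle of the front edge of the loading block's bed, at bed height, 40 mm above the worktop; x points from the open front to the rear along the block, z up. The bed is 62 mm wide and runs 138 mm in +x from here to the rear fence. In front of this edge (-x) there is free air down to the worktop
- block: the fixed blue loading block, 150 mm long (x) and 96 mm wide (y); origin under its centre, open front at -x. Aluminium fences (17 mm wide at the sides, 12 mm at the rear) stand 5 mm over the bed, flush with the plate's top. The glass must not be pressed on the bed with more than about 16 N; 6 to 10 N draw it well
- stand_top (a point): centre of the top of the fixed drying stand, a grey bar with two orange strips, 110 mm long (its x) and 36 mm wide (its y), its top 40 mm above the worktop, z up. The plate shall lie on it lengthwise (either way round), its ends 10 mm and its sides 12 mm proud of the stand, so that fingers holding the plate's sides pass beside the stand
- cup_a: bystander: sample cup with blue lid, 61 mm wide, 63 mm high; origin under its centre
- cup_b: bystander: sample cup with blue lid, 61 mm wide, 63 mm high; origin under its centre
- reagent: bystander: white reagent bottle with green label, 58 mm wide, 126 mm high; origin under its centre
- wash: bystander: white wash bottle with blue spout, 68 x 99 mm, 235 mm high; origin under its centre
- amber: bystander: brown bottle with black cap, 72 mm wide, 170 mm high; origin under its centre
- papers: bystander: pack of white filter papers, 66 x 100 mm, 30 mm high; origin under its centre
- marker: bystander: blue and white marker pen lying down, 133 mm long, 22 mm thick; origin under its centre
- loose_lid: bystander: blue cup lid, 61 mm wide, 14 mm high; origin under its centre
- bed: the black bed of the block, 138 x 62 mm, top 40 mm above the worktop at its middle (origin below it on the worktop, under the block's centre). It gives slightly on rubber buffers: after the first 2 N about 1 mm for 15 N. Slicker than fingertips, but a light orange spring pad (2 N) in the left fence brakes the plate: fingertips pressing with under about 4 N slip over it
- stand_centre: fixed laboratory stand with a black base 130 x 200 mm, origin under the middle of the base; its upright rod, 12 mm thick and 1 m tall, stands 55 mm in -x and 13 mm in -y from there: keep the arm and gripper clear of it
- dropper: fixed upright glass dropper on a small black foot, 18 mm thick and 278 mm tall; origin under its centre: keep clear of it
Things that resemble listed ones, but are neither listed nor needed, are in the scene too. There is more than one size of the part that bears stand_top; the job needs the largest.

How it is judged (in metres and radians):
On the way, in this order (a step that is already met when the one before it is completed fails the run):
1. the plate lies released and at rest on the bed with 25 to 57 mm of it hanging over the front edge (x of plate_center in the frame of block_lip between 0.008 and 0.04 m and z of plate_center in the frame of block_lip below 0.005 m and angle between plate_center's own z axis and vertical below 0.05 rad and linear speed of plate below 0.01 m/s and contact force between the fingers and plate below 0.05 N), for 0.2 s.
2. the plate is lifted clear of the block (height (world z) of plate_center above 0.06 m and contact force between plate and block below 0.01 N), for 0.1 s.
At the end, for the whole second after the job is handed in: the plate rests, coated side up and level, on the drying stand, its centre within 15 mm of the stand's centre and its length within 10 degrees of the stand's, released and at rest (horizontal distance between plate_center and stand_top below 0.015 m and angle between the x axis of plate_center and the x axis of stand_top, either way round below 0.17 rad and z of plate_center in the frame of stand_top below 0.006 m and angle between plate_center's own z axis and vertical below 0.05 rad and linear speed of plate below 0.01 m/s and contact force between plate and stand above 0.2 N); the robot touches nothing.
It fails at once if the plate is pressed on the bed with more than 16 N (contact force between plate and bed above 16 N).
It fails at once if the plate is dropped or pressed on the stand with more than 16 N (contact force between plate and stand above 16 N).
It fails at once if the plate falls to the worktop (height (world z) of plate_center below 0.025 m).
It fails at once if a bystander is moved by more than 25 mm (distance of any of cup_a, cup_b, reagent, wash, amber, papers, marker, loose_lid from where it was at the start of the episode above 0.025 m).
It also fails if it takes over 72 s, if anything falls off the work surface, if the arm or the gripper's body presses on something with over 40 N, if the wrist force passes 120 N, or if a joint passes its speed limit or range.

## Working session

There is one attempt and no reset: what is moved stays moved. The work goes in short steps, Python scripts to look and compute and a tool call to move; the robot and the scene stay as the last step left them, time stands still between calls to the robot, and variables do not carry over. Pictures are saved under pics/ and viewed, at most 10 in all, crops included, and the job is handed in when it is done.

Besides the shell and the picture viewer there is one more tool, called by a JSON object that holds its "fn" and its "kwargs". apply_moves: Moves the arm, as the interface text tells. Its arguments: {"type":"object","properties":{"motion":{"type":"array","items":{"type":"array","items":{"type":"array","items":{"type":"number"}}}},"grip":{"type":"number"},"force":{"type":"number"}},"required":["motion"]}

```bash
mkdir -p pics; ls
cat > h.py <<'E'
import numpy as np, cv2
from rig import r, cams, spotter
def world(f,uv_mask):
    v,u=np.nonzero(uv_mask); z=f["range_z"][v,u]; k=z>0; u,v,z=u[k],v[k],z[k]
    K=np.array(f["intrinsics"]); p=np.stack([(u-K[0,2])*z/K[0,0],(v-K[1,2])*z/K[1,1],z,np.ones_like(z)])
    return (np.linalg.inv(np.array(f["view"]))@p)[:3].T
def save(f,n): cv2.imwrite(f"pics/{n}.png",f["img"][:,:,::-1])
E
python3 - <<'E'
from h import *
s=r.get_state(); print(s)
for n in("top","side"):
    f=cams.grab_frame(n); save(f,n+"0"); print(n,np.linalg.inv(f["view"]).round(2).tolist())
    for l in("plate_center","block","stand_top","bed","cup_a","reagent","wash","amber","papers","marker","loose_lid","stand_centre","dropper"):
        for d in spotter.trace(l,f)[:4]:
            w=world(f,d["mask"])
            if len(w): print(n,l,round(d["score"],2),np.round(d["uv"]),len(w),np.median(w,0).round(),np.percentile(w,[3,97],axis=0).round().tolist())
E
```

```text
pics
{'time': 0.0, 'q': array([-1.41016716,  0.41190557, -0.01274228,  1.59700886,  0.00559151,
        1.1343104 , -0.08218447]), 'joint_velocities': array([ 0.00030047, -0.00011315,  0.00119789,  0.000272  , -0.00206619,
       -0.00126773,  0.00143856]), 'joint_efforts': array([-5.49173565e-04, -5.87952054e+01,  6.41945153e-01, -2.91076934e+01,
       -5.37227502e-02,  1.82877289e-02,  1.25222359e-04]), 'ee_pos': array([141.68115465, 608.22032622, 221.81979107]), 'tcp_rot': array([-3.13999864e+00,  9.33194390e-05,  2.91282769e+00]), 'force': array([ 0.0400601 ,  0.41105022, -0.06994608]), 'wrist_torque': array([-0.02748095,  0.00467675, -0.00398245]), 'finger_force': 0.0, 'opening': 87.83717687921909}
top [[-0.0, -0.99, 0.12, 333.21], [-1.0, 0.01, 0.02, -20.5], [-0.03, -0.12, -0.99, 1229.15], [0.0, 0.0, 0.0, 1.0]]
top plate_center 0.56 [247. 202.] 1302 [561. 174.  46.] [[503.0, 142.0, 42.0], [622.0, 206.0, 50.0]]
top block 0.91 [236. 206.] 1411 [564. 175.  45.] [[490.0, 120.0, 1.0], [642.0, 229.0, 50.0]]
top stand_top 0.84 [449. 362.] 527 [ 180. -297.   28.] [[141.0, -312.0, 3.0],
[... 2133 characters left out ...]
0.0, 65.0]]
side reagent 0.94 [417. 209.] 559 [ 747. -104.   81.] [[734.0, -123.0, 10.0], [770.0, -77.0, 126.0]]
side wash 0.82 [380. 156.] 1152 [774.  70. 118.] [[757.0, 51.0, 8.0], [881.0, 123.0, 218.0]]
side amber 0.86 [471. 315.] 1080 [ 581. -424.  116.] [[565.0, -453.0, 21.0], [612.0, -392.0, 171.0]]
side papers 0.97 [244. 171.] 633 [477. 384.  28.] [[445.0, 343.0, 3.0], [516.0, 434.0, 34.0]]
side papers 0.63 [388. 399.] 501 [ 309. -422.   13.] [[283.0, -448.0, 3.0], [336.0, -397.0, 18.0]]
side marker 0.61 [349. 344.] 385 [ 330. -253.   18.] [[282.0, -290.0, 9.0], [376.0, -214.0, 23.0]]
side loose_lid 0.91 [387. 398.] 503 [ 309. -422.   13.] [[283.0, -448.0, 7.0], [337.0, -397.0, 18.0]]
```

View pics/top0.png

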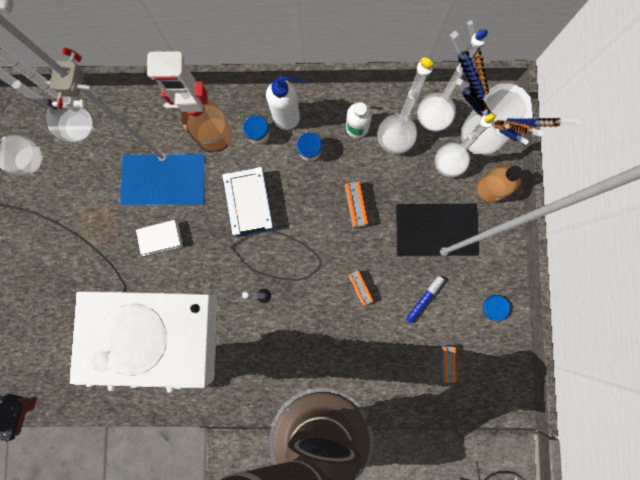

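View pics/side0.png

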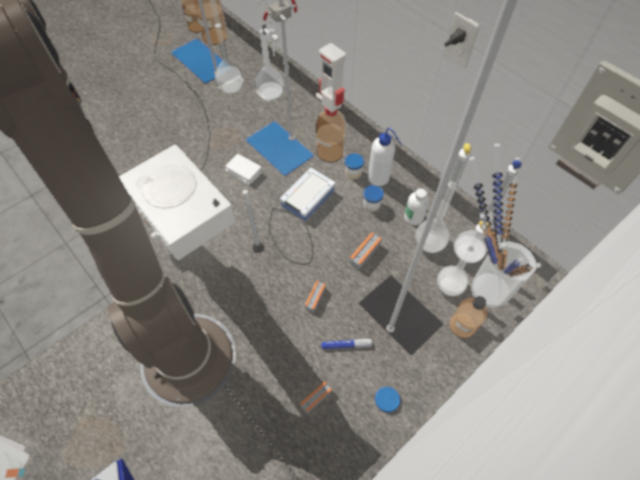

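The top view shows the block at (247,202) with its open front towards the robot (row 230). There are three grey/orange bars: (357,204), about 105 mm, (361,287), about 75 mm, and (449,365), about 80 mm. The largest, (357,204), is the drying stand. Look-alikes for the plate are the papers at (159,238) and the white device at (145,340), so I choose the white panel in the blue block. The dropper foot is at (263,296), and the rods start at (445,252) and (162,158).

Run:
```python
from h import *
f=cams.grab_frame("top"); im=f["img"]
c=cv2.resize(im[150:250,215:395],(792,440),interpolation=cv2.INTER_CUBIC)
cv2.imwrite("pics/crop1.png",c[:,:,::-1])
w=world(f,np.ones((480,640),bool)); Z=f["range_z"]
def box(u0,u1,v0,v1):
    m=np.zeros((480,640),bool);m[v0:v1,u0:u1]=1;return world(f,m)
for n,b in dict(drop=(235,275,285,305),dev=(70,215,290,388),rodB=(436,452,240,258),rodBlue=(155,170,150,165)).items():
    p=box(*b); q=p[p[:,2]>12]; print(n,np.percentile(q,[1,50,99],axis=0).round().tolist() if len(q) else None)
for l in("block","stand_top"):
    for d in spotter.trace(l,f):
        if l=="stand_top" and abs(d["uv"][0]-352)+abs(d["uv"][1]-201)>15: continue
        p=world(f,d["mask"]); p=p[p[:,2]>34]; print(l,cv2.minAreaRect(p[:,:2].astype(np.float32)),len(p),p[:,2].mean()); break_=1
# tallest things in sector between start and block
a=np.degrees(np.arctan2(w[:,1],w[:,0])); R=np.hypot(w[:,0],w[:,1])
for lo in range(-40,90,10):
    k=(a>lo)&(a<lo+10)&(R>250)&(R<750); q=w[k]; i=q[:,2].argmax(); print(lo,q[i].round())
```

```text
drop [[327.0, 125.0, 12.0], [340.0, 133.0, 164.0], [352.0, 144.0, 281.0]]
dev [[143.0, 250.0, 37.0], [243.0, 389.0, 104.0], [346.0, 548.0, 121.0]]
rodB [[436.0, -317.0, 12.0], [447.0, -293.0, 16.0], [473.0, -281.0, 113.0]]
rodBlue [[668.0, 377.0, 12.0], [681.0, 391.0, 20.0], [693.0, 413.0, 75.0]]
block ((566.880126953125, 175.46359252929688), (150.4973907470703, 96.46589660644531), 10.588953018188477) 1113 45.303089387480185
stand_top ((558.3919677734375, -86.54159545898438), (108.62635803222656, 35.851192474365234), 10.479947090148926) 565 38.83681024031584
-40 [ 447. -293.  794.]
-30 [ 679. -247.  432.]
-20 [ 675. -231.  463.]
-10 [742. -93. 108.]
0 [683.   0.  70.]
10 [704. 255. 153.]
20 [658. 342. 714.]
30 [636. 396. 489.]
40 [313. 277. 130.]
50 [242. 339. 124.]
60 [199. 471. 124.]
70 [105. 538. 352.]
80 [ 94. 537. 350.]
```

View pics/crop1.png

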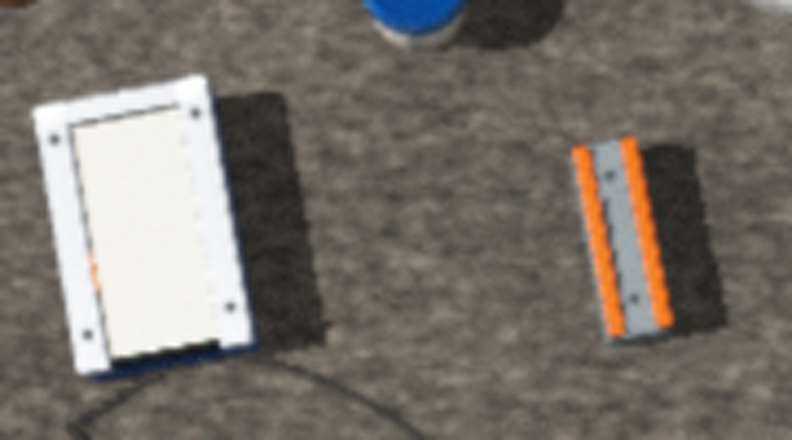

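The close crop confirms the white plate in the block: open black front at the bottom, orange spring pad in the left fence. The bar at top-view pixel (352,204) is the full 110x36 mm stand. Block yaw is about +10.6°, lip about (493,162,40). Stand centre is about (558,-87), yaw about 10.5°.

```bash
cat >> h.py <<'E'
def go(tgt,yaw=None):
    s=r.get_state(); R=cv2.Rodrigues  # tool frame delta
    from scipy.spatial.transform import Rotation as T
    Q=T.from_euler("xyz",s["tcp_rot"]); d=Q.inv().apply(np.array(tgt)-s["ee_pos"])
    print("tcp",s["ee_pos"].round(2),s["tcp_rot"].round(4),"F",s["force"].round(2),"t",round(s["time"],2))
    print("shift mm(tool)",d.round(2),"rows",(d/50).round(4))
    if yaw is not None:
        print("turn shares",((Q.inv()*T.from_euler("xyz",[np.pi,0,yaw])).as_rotvec()/.15).round(4))
E
python3 - <<'E'
from h import *
go([550,172,225],0.185+np.pi)
E
```

```text
tcp [141.77 608.68 222.66] [-3.1416  0.      2.9128] F [0.31 1.09 0.81] t 1.55
shift mm(tool) [-496.63 -332.73   -2.33] rows [-9.9325 -6.6545 -0.0467]
turn shares [-1.0000e-04  0.0000e+00 -2.7585e+00]
```

{"fn": "apply_moves", "kwargs": {"motion": [[[-0.8, -0.535, 0, 0, 0, 0], [-0.8, -0.535, 0, 0, 0, 0], [-0.8, -0.535, 0, 0, 0, 0], [-0.8, -0.535, 0, 0, 0, 0], [-0.8, -0.535, 0, 0, 0, 0], [-0.8, -0.535, 0, 0, 0, 0], [-0.8, -0.535, 0, 0, 0, 0], [-0.8, -0.535, 0, 0, 0, 0], [-0.8, -0.535, 0, 0, 0, 0], [-0.8, -0.535, 0, 0, 0, 0]]], "grip": 0}}

```text
time: 2.8
ee_pos: [471.7, 256.4, 222.9]
tcp_rot: [3.141, 0.0, 2.913]
force: [0.5, 0.6, -0.5]
opening: 0.4
finger_force: 0.0
```

Run:
```python
from h import *
print(r.get_state()["q"].round(2))
go([550,172,225],0.185+np.pi)
```

```text
[-0.76  0.26  0.21  1.82 -0.06  1.07  0.81]
tcp [471.66 256.35 222.93] [3.141e+00 4.000e-04 2.913e+00] F [ 0.47  0.62 -0.52] t 2.8
shift mm(tool) [-95.41 -64.4   -2.07] rows [-1.9083 -1.2881 -0.0414]
turn shares [ 0.0035  0.0034 -2.7573]
```

{"fn": "apply_moves", "kwargs": {"motion": [[[-0.65, -0.43, 0, 0, 0, 0], [-0.65, -0.43, 0, 0, 0, 0], [-0.65, -0.43, 0, 0, 0, 0], [0, 0, 0, 0, 0, -0.7], [0, 0, 0, 0, 0, -0.7], [0, 0, 0, 0, 0, -0.7], [0, 0, 0, 0, 0, -0.66], [0, 0, 0, 0, 0, 0], [0, 0, 0, 0, 0, 0]]]}}

```text
time: 3.92
ee_pos: [551.0, 172.5, 222.7]
tcp_rot: [3.142, 0.0, -2.959]
force: [0.4, -0.4, 0.3]
opening: 0.4
finger_force: 0.0
```

Run:
```python
from h import *
print(r.get_state()["q"].round(2))
f=cams.grab_frame("wrist"); save(f,"w1"); go([550,172,225],0.185+np.pi)
print(np.linalg.inv(f["view"]).round(3).tolist())
for l in("block","plate_center"):
  for d in spotter.trace(l,f)[:2]:
    p=world(f,d["mask"]); p=p[(p[:,2]>34)&(p[:,2]<56)]
    if len(p)>50: print(l,d["score"],np.round(d["uv"]),len(p),cv2.minAreaRect(p[:,:2].astype(np.float32)),np.percentile(p[:,2],[5,50,95]))
```

```text
[-0.53  0.33  0.19  1.73 -0.07  1.09  1.43]
tcp [551.02 172.55 222.68] [ 3.1416e+00  1.0000e-04 -2.9581e+00] F [ 0.24 -0.12  0.64] t 3.98
shift mm(tool) [ 1.1  -0.35 -2.32] rows [ 0.022  -0.007  -0.0465]
turn shares [ 0.0002  0.0005 -0.0103]
[[-0.181, 0.942, 0.283, 473.334], [0.983, 0.173, 0.052, 158.492], [0.0, 0.288, -0.958, 384.078], [0.0, 0.0, 0.0, 1.0]]
block 0.96 [352. 220.] 6720 ((567.7100219726562, 175.48341369628906), (150.03224182128906, 95.99425506591797), 10.341310501098633) [39.47056808 44.38944828 45.66973674]
plate_center 0.87 [317. 216.] 8686 ((562.922119140625, 173.79312133789062), (130.35362243652344, 61.52525329589844), 10.68993854522705) [43.31867491 44.51737642 45.69397477]
```

View pics/w1.png

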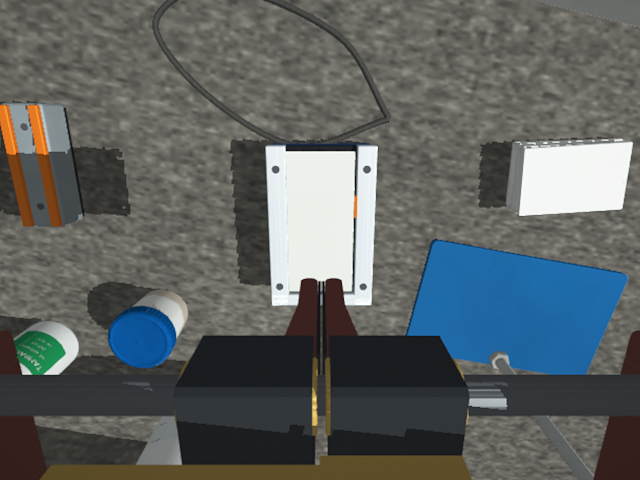

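The wrist view shows the plate at (320,218) in the block, front edge at row 147, and the fences flush. It agrees with the top view: plate centre about 70 mm behind the lip. I'll press about 86 mm behind the lip.

{"fn": "apply_moves", "kwargs": {"motion": [[[-0.55, 0.0, 0.8, 0, 0, -0.01], [0, 0, 0.9, 0, 0, 0], [0, 0, 0.8, 0, 0, 0], [0, 0, 0.5, 0, 0, 0], [0, 0, 0.2, 0, 0, 0], [0, 0, 0, 0, 0, 0], [0, 0, 0, 0, 0, 0]]]}}

```text
time: 4.95
ee_pos: [578.8, 177.9, 63.9]
tcp_rot: [3.141, 0.002, -2.955]
force: [-0.2, -0.6, 0.2]
opening: 0.7
finger_force: 0.0
```

Run:
```python
from h import *
go([578.3,177.6,45],0.185+np.pi)
```

```text
tcp [578.85 177.91  63.9 ] [ 3.1412e+00  1.9000e-03 -2.9550e+00] F [-0.2  -0.6   0.19] t 4.95
shift mm(tool) [ 0.63 -0.21 18.89] rows [ 0.0126 -0.0042  0.3779]
turn shares [0.0028 0.0127 0.0105]
```

{"fn": "apply_moves", "kwargs": {"motion": [[[0, 0, 0.15, 0, 0, 0], [0, 0, 0.1, 0, 0, 0], [0, 0, 0.06, 0, 0, 0], [0, 0, 0.03, 0, 0, 0], [0, 0, 0, 0, 0, 0], [0, 0, 0, 0, 0, 0]]]}}

```text
time: 5.7
ee_pos: [578.2, 177.6, 45.7]
tcp_rot: [3.142, 0.0, -2.955]
force: [0.4, -0.3, 0.7]
opening: 0.4
finger_force: 0.0
```

{"fn": "apply_moves", "kwargs": {"motion": [[[0, 0, 0.01, 0, 0, 0], [0, 0, 0.01, 0, 0, 0], [0, 0, 0, 0, 0, 0]]]}}

```text
time: 6.08
ee_pos: [578.2, 177.7, 45.2]
tcp_rot: [3.141, 0.0, -2.955]
force: [-1.7, -0.5, 5.8]
opening: 0.7
finger_force: 2.8
```

{"fn": "apply_moves", "kwargs": {"motion": [[[0, 0, 0.006, 0, 0, 0], [0, 0, 0, 0, 0, 0], [0, 0, 0, 0, 0, 0]]]}}

```text
time: 6.45
ee_pos: [578.2, 177.6, 45.1]
tcp_rot: [3.141, 0.001, -2.955]
force: [-2.2, -0.1, 7.6]
opening: 0.4
finger_force: 3.6
```

{"fn": "apply_moves", "kwargs": {"motion": [[[0.02, 0, 0, 0, 0, 0], [0.04, 0, 0, 0, 0, 0], [0.06, 0, 0, 0, 0, 0], [0.06, 0, 0, 0, 0, 0], [0.06, 0, 0, 0, 0, 0], [0.04, 0, 0, 0, 0, 0], [0.02, 0, 0, 0, 0, 0]]]}}

```text
time: 7.32
ee_pos: [564.6, 175.1, 45.2]
tcp_rot: [3.141, 0.003, -2.955]
force: [2.4, -0.5, 5.4]
opening: -0.1
finger_force: 2.9
```

```bash
cat > pl.py <<'E'
from h import *
f=cams.grab_frame("wrist")
c=np.array([567.7,175.5]); a=.185; ex=np.array([np.cos(a),np.sin(a)])
for d in spotter.trace("plate_center",f)[:1]:
    p=world(f,d["mask"]); p=p[(p[:,2]>34)&(p[:,2]<56)]; x=(p[:,:2]-c)@ex+75
    print(d["score"],len(p),"x_lip front/back",np.percentile(x,[1,99]).round(1),"z",np.percentile(p[:,2],[5,50,95]),cv2.minAreaRect(p[:,:2].astype(np.float32)))
s=r.get_state(); print((s["ee_pos"][:2]-c)@ex+75,s["ee_pos"],s["force"],s["time"])
E
python3 pl.py
```

```text
0.7 27567 x_lip front/back [-8.2 88. ] z [43.18279886 44.20378335 45.22091622] ((544.5613403320312, 170.21044921875), (120.54603576660156, 62.487545013427734), 10.676132202148438)
71.77407972295569 [564.49573103 175.08505255  45.21026744] [2.52196248 0.54317867 5.62730012] 7.425
```

{"fn": "apply_moves", "kwargs": {"motion": [[[0, 0, 0.004, 0, 0, 0], [0.04, 0, 0, 0, 0, 0], [0.06, 0, 0, 0, 0, 0], [0.06, 0, 0, 0, 0, 0], [0.06, 0, 0, 0, 0, 0], [0.06, 0, 0, 0, 0, 0], [0.04, 0, 0, 0, 0, 0], [0.02, 0, 0, 0, 0, 0]]]}}

```text
time: 8.43
ee_pos: [548.1, 172.0, 45.1]
tcp_rot: [3.141, 0.003, -2.955]
force: [4.0, -0.5, 7.3]
opening: 0.6
finger_force: 3.3
```

```bash
python3 pl.py
```

```text
0.88 27514 x_lip front/back [-25.  71.] z [43.12327017 44.14523491 45.16152419] ((523.6127319335938, 166.73912048339844), (111.59932708740234, 61.05152893066406), 10.327810287475586)
54.992517847272914 [547.99353745 172.03548383  45.1571378 ] [ 2.48772517 -1.03377915  7.12785015] 8.525
```

Front at -25; 16 mm more gives about 41 mm of overhang.

{"fn": "apply_moves", "kwargs": {"motion": [[[0.03, 0, 0, 0, 0, 0], [0.06, 0, 0, 0, 0, 0], [0.06, 0, 0, 0, 0, 0], [0.06, 0, 0, 0, 0, 0], [0.06, 0, 0, 0, 0, 0], [0.03, 0, 0, 0, 0, 0], [0.02, 0, 0, 0, 0, 0], [0, 0, 0, 0, 0, 0]]]}}

```text
time: 9.52
ee_pos: [532.3, 169.1, 45.1]
tcp_rot: [3.141, 0.003, -2.955]
force: [1.6, 0.1, 7.6]
opening: 0.3
finger_force: 3.6
```

{"fn": "apply_moves", "kwargs": {"motion": [[[0, 0, -0.1, 0, 0, 0], [0, 0, -0.6, 0, 0, 0], [0, 0, -0.9, 0, 0, 0], [0.6, 0, -0.9, 0, 0, 0], [0.6, 0, 0, 0, 0, 0], [0, 0, 0, 0, 0, 0], [0, 0, 0, 0, 0, 0]]]}}

```text
time: 10.4
ee_pos: [471.9, 157.6, 169.0]
tcp_rot: [-3.142, -0.0, -2.955]
force: [0.2, -0.0, 0.5]
opening: 0.2
finger_force: 0.0
```

```bash
python3 pl.py
python3 - <<'E'
from h import *
f=cams.grab_frame("top"); save(f,"top2"); d=spotter.trace("plate_center",f)[0]
p=world(f,d["mask"]); print(d["score"],d["uv"],len(p),cv2.minAreaRect(p[p[:,2]>35][:,:2].astype(np.float32)))
cv2.imwrite("pics/w2.png",cams.grab_frame("wrist")["img"][:,:,::-1])
E
```

```text
0.57 7062 x_lip front/back [-41.4  55.8] z [43.31216463 44.49192243 45.60396642] ((505.7842712402344, 163.01437377929688), (107.3517837524414, 60.103172302246094), 10.466700553894043)
-22.10982324180469 [472.25914027 157.57336472 168.67936251] [ 0.64469737  0.11769602 -0.07787613] 10.5
0.78 [261.6, 222.2] 390 ((513.7855834960938, 144.4488525390625), (140.93206787109375, 60.889801025390625), 3.954031229019165)
```

View pics/w2.png

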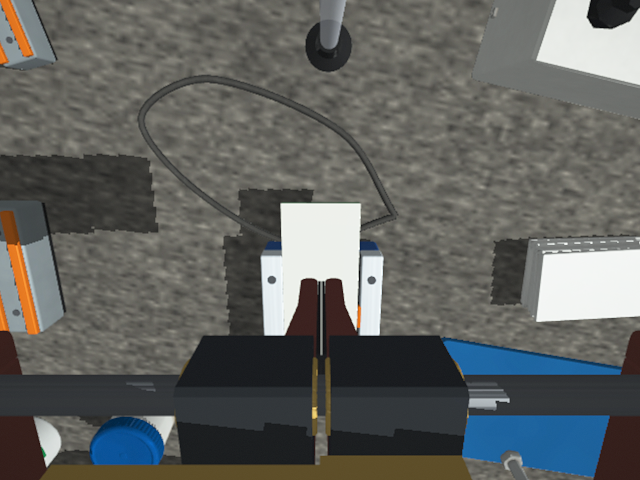

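The wrist view shows the plate's front edge at row 203, about 42 mm beyond the block's front edge, lying straight and level. Now open, go down at x_lip about -24 and grip.

{"fn": "apply_moves", "kwargs": {"motion": [[[0.04, 0, 0, 0, 0, 0], [0, 0, 0.3, 0, 0, 0], [0, 0, 0.6, 0, 0, 0], [0, 0, 0.7, 0, 0, 0], [0, 0, 0.6, 0, 0, 0], [0, 0, 0.4, 0, 0, 0], [0, 0, 0.3, 0, 0, 0], [0, 0, 0, 0, 0, 0], [0, 0, 0, 0, 0, 0]]], "grip": 100}}

```text
time: 11.78
ee_pos: [470.3, 157.3, 24.5]
tcp_rot: [3.141, 0.001, -2.955]
force: [0.5, -0.1, -0.0]
opening: 86.3
finger_force: 0.0
```

{"fn": "apply_moves", "kwargs": {"motion": [[[0, 0, 0, 0, 0, 0], [0, 0, 0, 0, 0, 0], [0, 0, 0, 0, 0, 0], [0, 0, 0, 0, 0, 0], [0, 0, 0, 0, 0, 0], [0, 0, 0, 0, 0, 0]]], "grip": 50, "force": 25}}

```text
time: 12.52
ee_pos: [470.1, 157.3, 24.3]
tcp_rot: [3.141, 0.0, -2.955]
force: [0.1, 0.2, 3.5]
opening: 59.7
finger_force: 24.9
```

{"fn": "apply_moves", "kwargs": {"motion": [[[0, 0, -0.05, 0, 0, 0], [0, 0, -0.1, 0, 0, 0], [0, 0, -0.2, 0, 0, 0], [0, 0, -0.3, 0, 0, 0], [0, 0, -0.4, 0, 0, 0], [0, 0, -0.3, 0, 0, 0], [0, 0, -0.2, 0, 0, 0], [0, 0, 0, 0, 0, 0]]]}}

```text
time: 13.52
ee_pos: [470.3, 157.4, 102.4]
tcp_rot: [3.141, 0.001, -2.955]
force: [0.1, -0.3, -1.6]
opening: 59.6
finger_force: 25.0
```

Run:
```python
from h import *
f=cams.grab_frame("wrist"); save(f,"w3")
for d in spotter.trace("plate_center",f)[:2]:
    p=world(f,d["mask"]); print(d["score"],len(p)); p=p[p[:,2]>70]
    A=np.c_[p,np.ones(len(p))]; n=np.linalg.svd(p-p.mean(0),full_matrices=False)[2][2]; print("normal",n,p.mean(0),cv2.minAreaRect(p[:,:2].astype(np.float32)))
# target: plate centre over stand; grip-to-centre 47.3
a=.183; go([558.4-47.3*np.cos(a),-86.5-47.3*np.sin(a),100],.183+np.pi)
```

```text
0.68 36925
normal [-0.30889786 -0.0566218   0.94940828] [443.18655348 151.96282902 105.94055653] ((451.28955078125, 153.5937957763672), (124.44933319091797, 60.361351013183594), 11.425508499145508)
tcp [469.68 157.13 101.36] [-3.1415e+00 -4.0000e-04 -2.9548e+00] F [-0.77 -0.59 -2.06] t 13.62
shift mm(tool) [   5.38 -255.69    1.38] rows [ 0.1075 -5.1138  0.0276]
turn shares [-0.0004 -0.0027  0.0255]
```

View pics/w3.png

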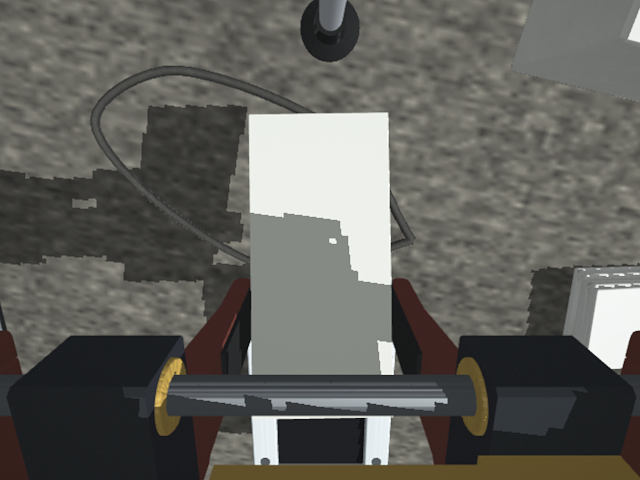

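Run:
```python
from h import *
f=cams.grab_frame("wrist"); s=r.get_state(); t=s["ee_pos"]
ex=np.array([np.cos(.1866),np.sin(.1866)])
for v in range(116,372,20):
    m=np.zeros((480,640),bool); m[v:v+2,300:335]=1; p=np.median(world(f,m),0); print(v,((p[:2]-t[:2])@ex).round(1),p[2].round(1))
for v in (180,330,360):
  for c in (255,385):
    m=np.zeros((480,640),bool); m[v:v+2,c:c+3]=1; p=np.median(world(f,m),0); print(v,c,p.round(1))
f=cams.grab_frame("side"); save(f,"s3")
```

```text
116 -80.2 87.9
136 -72.0 90.3
156 -63.8 93.0
176 -55.6 95.8
196 -47.5 98.3
216 -39.4 101.0
236 -31.2 103.7
256 -23.1 106.2
276 -15.0 108.8
296 -7.0 111.6
316 1.1 114.2
336 9.1 116.8
356 17.1 119.4
180 255 [421.6 120.1  96. ]
180 385 [411.2 174.8  96.3]
330 255 [481.  131.6 116.3]
330 385 [471.2 185.9 115.7]
360 255 [493.  133.9 120. ]
360 385 [482.8 188.2 120. ]
```

Run:
```python
import cv2
i=cv2.imread("pics/s3.png"); cv2.imwrite("pics/s3c.png",cv2.resize(i[130:290,180:380],(750,600),interpolation=cv2.INTER_CUBIC))
from h import *
f=cams.grab_frame("wrist"); d=spotter.trace("plate_center",f)[0]; v,u=np.nonzero(d["mask"]); print(v.min(),v.max(),u.min(),u.max(),r.get_state()["ee_pos"],r.get_state()["tcp_rot"])
print(np.linalg.inv(f["view"]).round(3).tolist())
```

```text
113 419 248 391 [469.59721903 157.03082072 101.07908018] [-3.14128319e+00 -1.07016867e-03 -2.95486441e+00]
[[-0.185, 0.941, 0.282, 392.067], [0.983, 0.177, 0.053, 142.812], [-0.0, 0.287, -0.958, 262.543], [0.0, 0.0, 0.0, 1.0]]
```

View pics/s3c.png

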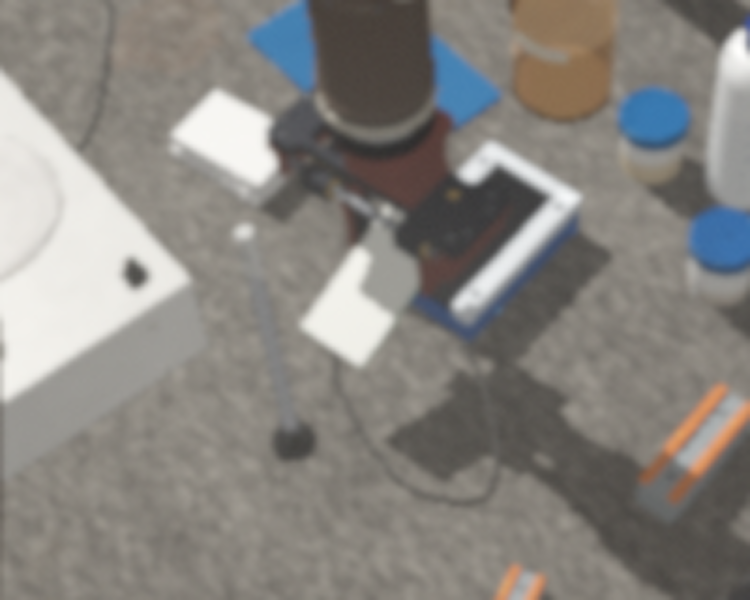

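The plate came out tilted about 18° front-down and gripped about 20 mm behind its centre, but it is held steadily. I'll firm the grip, carry it across and level it by tilting the tool.

{"fn": "apply_moves", "kwargs": {"motion": [[[0, 0, -0.1, 0, 0, 0], [0, -0.1, -0.2, 0, 0, 0], [-0.2, -0.3, -0.2, 0, 0, 0], [-0.2, -0.5, 0, 0, 0, 0], [-0.2, -0.6, 0, 0, 0, 0], [-0.2, -0.6, 0, 0, 0, 0], [-0.2, -0.6, 0, 0, 0, 0], [-0.17, -0.6, 0, 0, 0, 0], [0, -0.6, 0, 0, 0, 0], [0, -0.6, 0, 0, 0, 0]]], "force": 35}}

```text
time: 15.08
ee_pos: [570.1, -55.6, 127.4]
tcp_rot: [-3.141, 0.001, -2.956]
force: [0.2, -0.2, -1.4]
opening: 59.4
finger_force: 35.0
```

{"fn": "apply_moves", "kwargs": {"motion": [[[0, -0.4, 0, 0, 0, 0], [0, -0.2, 0, 0, 0, 0], [0, 0, 0, 0, 0.3, 0.0], [0, 0, 0, 0, 0.5, 0], [0, 0, 0, 0, 0.5, 0], [0, 0, 0, 0, 0.5, 0], [0, 0, 0, 0, 0.3, 0], [0, 0, 0, 0, 0, 0]]]}}

```text
time: 16.08
ee_pos: [575.3, -81.4, 125.9]
tcp_rot: [3.141, -0.315, -2.953]
force: [-0.3, -0.6, -1.1]
opening: 59.4
finger_force: 35.0
```

```bash
cat > st.py <<'E'
from h import *
f=cams.grab_frame("wrist"); s=r.get_state(); t=s["ee_pos"]; print(t,s["tcp_rot"],s["force"],s["q"].round(2))
a=.183; ex=np.array([np.cos(a),np.sin(a)]); ey=np.array([-ex[1],ex[0]]); S=np.array([558.4,-86.5])
d=spotter.trace("plate_center",f)[0]; m=d["mask"].copy(); m[340:]=0; m=cv2.erode(m.astype(np.uint8),np.ones((5,5)))>0
p=world(f,m); q=np.c_[(p[:,:2]-S)@ex,(p[:,:2]-S)@ey,p[:,2]]
n=np.linalg.svd((q-q.mean(0))[::5],full_matrices=False)[2][2]; n*=np.sign(n[2]); print(d["score"],"normal (stand axes)",n.round(3))
print("front x",np.percentile(q[:,0],.5),"y",np.percentile(q[:,1],[1,99]),"z",np.percentile(q[:,2],[2,50,98]))
L=d["mask"].copy(); L[330:]=0; p=world(f,L); print("rect",cv2.minAreaRect(p[:,:2].astype(np.float32)))
for e in spotter.trace("stand_top",f)[:3]:
    w=world(f,e["mask"]); print("stand",e["score"],np.round(e["uv"]),np.median(w,0).round(),cv2.minAreaRect(w[w[:,2]>36][:,:2].astype(np.float32)) if (w[:,2]>36).sum()>30 else "")
E
python3 st.py
```

```text
[575.00752505 -81.83479891 126.20864229] [ 3.14114801 -0.31454215 -2.95361457] [ 0.14162955 -0.01520389 -1.15096815] [-0.16  0.63  0.28  1.56 -0.08  1.28  1.88]
0.9 normal (stand axes) [0.001 0.002 1.   ]
front x -62.908896249921554 y [-26.84089143  29.72907716] z [136.34800342 137.64632834 138.95235255]
rect ((518.089111328125, -88.65411376953125), (145.42184448242188, 75.24474334716797), 0.44270890951156616)
stand 0.7 [362.  25.] [387. -85.  25.]
```

{"fn": "apply_moves", "kwargs": {"motion": [[[-0.053, -0.028, 0.163, 0, 0, 0], [-0.107, 0, 0.327, 0, 0, 0], [-0.133, 0, 0.409, 0, 0, 0], [-0.133, 0, 0.409, 0, 0, 0], [-0.08, 0, 0.245, 0, 0, 0], [-0.027, 0, 0.082, 0, 0, 0], [0, 0, 0, 0, 0, 0], [0, 0, 0, 0, 0, 0]]]}}

```text
time: 17.23
ee_pos: [575.5, -84.0, 41.3]
tcp_rot: [-3.141, -0.314, -2.955]
force: [0.3, -0.1, -1.3]
opening: 58.9
finger_force: 35.0
```

```bash
python3 st.py
```

```text
[575.58218571 -83.93284098  41.33943135] [-3.14134837 -0.31366376 -2.95493443] [-0.09162418 -0.9530869  -1.33406801] [-0.15  0.73  0.26  1.6  -0.1   1.13  1.89]
0.65 normal (stand axes) [-0.001  0.003  1.   ]
front x -63.41536068682207 y [-29.62804561  27.43697988] z [51.6986868  52.99248887 54.28101972]
rect ((531.4229736328125, -93.02311706542969), (111.98027801513672, 80.16541290283203), 11.20230770111084)
```

{"fn": "apply_moves", "kwargs": {"motion": [[[-0.012, 0, 0.038, 0, 0, 0], [-0.012, 0, 0.038, 0, 0, 0], [-0.006, 0, 0.019, 0, 0, 0], [0, 0, 0, 0, 0, 0]]]}}

```text
time: 17.88
ee_pos: [574.9, -83.9, 35.5]
tcp_rot: [3.142, -0.315, -2.955]
force: [0.5, 0.8, -1.2]
opening: 59.1
finger_force: 35.0
```

{"fn": "apply_moves", "kwargs": {"motion": [[[-0.006, 0, 0.019, 0, 0, 0], [0, 0, 0, 0, 0, 0]]]}}

```text
time: 18.12
ee_pos: [575.0, -83.9, 34.6]
tcp_rot: [3.142, -0.315, -2.955]
force: [-0.1, 0.4, -0.8]
opening: 59.2
finger_force: 35.0
```

{"fn": "apply_moves", "kwargs": {"motion": [[[-0.006, 0, 0.019, 0, 0, 0], [0, 0, 0, 0, 0, 0]]]}}

```text
time: 18.38
ee_pos: [574.9, -83.9, 33.6]
tcp_rot: [3.142, -0.315, -2.955]
force: [-1.4, 0.0, -1.7]
opening: 59.4
finger_force: 35.0
```

{"fn": "apply_moves", "kwargs": {"motion": [[[-0.003, 0, 0.0095, 0, 0, 0], [0, 0, 0, 0, 0, 0]]]}}

```text
time: 18.62
ee_pos: [575.0, -83.9, 33.2]
tcp_rot: [3.142, -0.315, -2.955]
force: [-0.6, 0.1, -0.6]
opening: 59.5
finger_force: 35.0
```

{"fn": "apply_moves", "kwargs": {"motion": [[[-0.003, 0, 0.0095, 0, 0, 0], [0, 0, 0, 0, 0, 0]]]}}

```text
time: 18.88
ee_pos: [575.0, -83.9, 32.7]
tcp_rot: [-3.142, -0.315, -2.955]
force: [-1.0, -0.3, -1.7]
opening: 59.3
finger_force: 35.0
```

{"fn": "apply_moves", "kwargs": {"motion": [[[-0.003, 0, 0.0095, 0, 0, 0], [0, 0, 0, 0, 0, 0]]]}}

```text
time: 19.12
ee_pos: [575.0, -83.9, 32.6]
tcp_rot: [3.141, -0.315, -2.955]
force: [-0.7, 0.9, 4.4]
opening: 59.8
finger_force: 35.0
```

{"fn": "apply_moves", "kwargs": {"motion": [[[-0.003, 0, 0.0095, 0, 0, 0], [0, 0, 0, 0, 0, 0]]]}}

```text
time: 19.38
ee_pos: [575.0, -83.9, 32.6]
tcp_rot: [3.141, -0.315, -2.955]
force: [-2.1, 1.1, 8.5]
opening: 59.2
finger_force: 35.0
```

Contact made; back off 0.4 mm and release.

{"fn": "apply_moves", "kwargs": {"motion": [[[0.0025, 0, -0.008, 0, 0, 0], [0, 0, 0, 0, 0, 0]]]}}

```text
time: 19.62
ee_pos: [575.0, -83.9, 32.6]
tcp_rot: [3.142, -0.315, -2.955]
force: [-1.9, -0.3, 6.1]
opening: 59.4
finger_force: 35.0
```

{"fn": "apply_moves", "kwargs": {"motion": [[[0, 0, 0, 0, 0, 0], [0, 0, 0, 0, 0, 0], [0, 0, 0, 0, 0, 0], [0, 0, 0, 0, 0, 0], [0, 0, 0, 0, 0, 0]]], "grip": 100}}

```text
time: 20.25
ee_pos: [575.0, -83.9, 32.0]
tcp_rot: [3.142, -0.315, -2.955]
force: [0.6, -0.8, -0.4]
opening: 87.8
finger_force: 0.0
```

```bash
python3 st.py
```

```text
[574.97607333 -83.91508455  32.04635559] [ 3.14156917 -0.31501189 -2.9548673 ] [-0.34028597  0.07644232  0.37075878] [-0.15  0.74  0.26  1.61 -0.1   1.12  1.89]
0.68 normal (stand axes) [-0.001 -0.001  1.   ]
front x -63.56398740620716 y [-29.40810141  27.51074843] z [43.04235225 44.35382446 45.64624402]
rect ((539.7247924804688, -90.6148681640625), (93.12955474853516, 76.87278747558594), 10.908964157104492)
```

Plate is level at z≈44.4 (top) and released. Withdraw straight up.

{"fn": "apply_moves", "kwargs": {"motion": [[[0.031, 0, -0.095, 0, 0, 0], [0.093, 0, -0.285, 0, 0, 0], [0.155, 0, -0.475, 0, 0, 0], [0.248, 0, -0.76, 0, 0, 0], [0.248, 0, -0.76, 0, 0, 0], [0.248, 0, -0.76, 0, 0, 0], [0.15, 0, -0.45, 0, 0, 0], [0, 0, 0, 0, 0, 0], [0, 0, 0, 0, 0, 0]]]}}

```text
time: 21.52
ee_pos: [574.3, -83.9, 220.3]
tcp_rot: [3.141, -0.315, -2.955]
force: [-0.3, -0.8, -0.8]
opening: 87.8
finger_force: 0.0
```

Run:
```python
from h import *
f=cams.grab_frame("wrist"); s=r.get_state(); print(s["ee_pos"],s["force"])
for d in spotter.trace("plate_center",f)[:1]:
    m=d["mask"]; p=world(f,m); p=p[(p[:,2]>40)&(p[:,2]<50)]; print(d["score"],np.round(d["uv"]),len(p),cv2.minAreaRect(p[:,:2].astype(np.float32)),np.percentile(p[:,2],[3,50,97]))
f=cams.grab_frame("top"); cv2.imwrite("pics/end.png",f["img"][100:400,150:550,::-1])
```

```text
[574.14804709 -83.79904258 219.83404621] [ 0.10883676  0.50213014 -0.45790179]
0.69 [320. 257.] 9350 ((558.6589965820312, -87.33647918701172), (129.86720275878906, 60.091060638427734), 11.512579917907715) [42.96216203 44.34477519 45.75061059]
```

View pics/end.png

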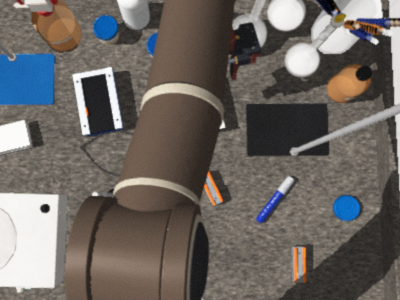

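The wrist camera puts the plate centre at (558.7,-87.3), within 1 mm of the stand centre, with yaw 11.5° against 10.5° and level. The top view shows the block empty at (97,102) and the bystanders in place. Handing in.

```bash
python3 -c "
from rig import r
print(r.finish_job())"
```

```text
the job is handed in; nothing more can be done
None
```

The job is handed in at about 22 s, but no verdict came back: the plate measured level and released on the drying stand, within about 1 mm and 1° of the stand's centre line; it slid and tilted about 18° in the grip during the lift, so I levelled it by tilting the tool before setting it down.

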